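# Check off the ear tagging kit by touch

### The job

Check off the tagging kit before the next cows come in: with the fingertips, lightly touch the chrome spare pin lying on the black magnetic strip, then lightly touch the top of the stack of green tag buttons so that it just gives, and last push the lid of the clear pin box gently down until it is fully shut. Touch only: do not pick up or push away the pin or anything else, and leave the yellow stack, the elastrator, the steel cup, the bottle and the tag applicator alone. Finish with the hand clear of everything.

Things in the scene. Friction and masses are not known exactly. Their poses are not given: they have to be found in the camera images.
- pin: loose chrome spare applicator pin, 76 mm long, lying level along its y axis on the magnetic strip (pointed end at +y): a 9 mm round shaft with two 12 mm square collars, whose tops are 12 mm above the origin. The shaft's top, 10.5 mm above the origin, is bare for 34 mm from y = -21 to y = +13 mm. Origin: midway along, on its underside (24 mm above the table). About 60 g, held by nothing but its weight and friction.
- strip_base: fixed feet of the black magnetic strip; origin on the table below the strip's middle. The strip is 64 mm (x) by 420 mm (y), its top 24 mm above the table; it rides on soft rubber feet and sinks up to 6 mm when pressed (about 1.5 N per mm after the first 3 to 4 N; at its stop by about 13 N).
- green_stack: stack of seven green tag buttons, 29 mm diameter, 42 mm tall, origin at the centre of its underside, z up. It stands on a grey round foot of 64 mm diameter, fixed to the table, and slides down on a soft spring: up to 8 mm, about 0.7 N per mm (about 6 N at the stop), and comes back up.
- green_top (a point): centre of the flat top of the green stack, 62 mm above the table when not pressed
- yellow_stack: an identical sprung stack on its foot, but of yellow tag buttons: not to be touched. Origin at the centre of its underside, 20 mm above the table, its top 62 mm above the table.
- pinbox: clear plastic pin box with blue trim, fixed to the table, 110 mm (x) by 90 mm (y), 34 mm high without its lid, 39 mm when shut; origin at the centre of its underside. The lid's hinge lies along its +x edge, the lid opens upward from its -x edge.
- pinlid (a joint): hinge angle of the pin box's lid, rad: 0 = fully shut, grows as the lid opens; it starts 0.4 to 0.7 open. A stiff hinge keeps the lid where it is left; about 1 to 2 N pressed down at its middle moves it, and it meets a firm stop at 0.
- lid_hinge (a point): middle of the lid's hinge line, 34 mm above the table, at x = +55 mm of the pin box; axes as the pin box
- lid_middle (a point): centre of the lid's upper face, 55 mm from the hinge line and moving with the lid (the lid plate reaches 111 mm from the hinge line to its free edge and is, 92 mm wide, 5 mm thick)
- elastrator: loose steel elastrator (plier with four small prongs standing up at its jaws), 160 mm long along its y axis, 45 mm wide, 26 mm tall at the prongs, lying on the magnetic strip; origin near its middle on its underside. Leave alone.
- dosing_cup: loose stainless dosing cup, 60 mm across the rim, 75 mm tall; origin at the centre of its underside. Leave alone.
- dip_bottle: loose orange plastic bottle with white cap, 64 mm diameter, 150 mm tall; origin at the centre of its underside. Leave alone.
- applicator: loose grey tag applicator (large plier), 235 mm long along x, 60 mm wide, 26 mm tall, lying flat; origin at its pivot, on its underside. Leave alone.

How it is judged:
On the way, in this order (a step that is already met when the one before it is completed fails the run):
1. the fingertips touch the chrome pin (contact force between the fingers and pin above 0.5 N), for 0.05 s.
2. the fingertips touch the green stack from above, so that it sinks 1 mm or more (contact force between the fingers and green_stack above 0.5 N and height (world z) of green_top below 0.061 m), for 0.05 s.
3. the pin box's lid is pushed fully shut (value of joint pinlid below 0.035 rad), for 0.2 s.
At the end, for the whole second after the job is handed in: The lid of the pin box is shut (within 0.035 rad), the pin lies at rest on the strip within 30 mm of where it was, the green stack has come back up, and the elastrator, cup, bottle and applicator are within 15 mm of where they were (value of joint pinlid below 0.035 rad and height (world z) of pin between 0.016 and 0.034 m and distance of pin from where it was at the start of the episode below 0.03 m and linear speed of pin below 0.02 m/s and height (world z) of green_top above 0.0605 m and distance of each of elastrator, dosing_cup, dip_bottle, applicator from where it was at the start of the episode below 0.015 m); the robot touches nothing.
It fails at once if the pin is lifted 10 mm or pushed 30 mm from its place (height (world z) of pin above 0.034 m or distance of pin from where it was at the start of the episode above 0.03 m).
It fails at once if the pin or the green stack is touched hard (over 20 N) (contact force between the fingers and pin above 20 N or contact force between the fingers and green_stack above 20 N).
It fails at once if the pin box or its lid is pushed hard (over 25 N) (contact force between the fingers and pinbox above 25 N).
It fails at once if the yellow stack or the elastrator is touched (contact force between any of the fingers, the arm and yellow_stack above 1 N or contact force between any of the fingers, the arm and elastrator above 1 N).
It fails at once if the elastrator, cup, bottle or applicator is shifted 15 mm or more (distance of any of elastrator, dosing_cup, dip_bottle, applicator from where it was at the start of the episode above 0.015 m).
It also fails if it takes over 56 s, if anything falls off the work surface, if the arm or the gripper's body presses on something with over 40 N, if the wrist force passes 120 N, or if a joint passes its speed limit or range.

### The arm

A 6-joint arm with a two-finger parallel gripper is mounted at the origin on the work surface. World frame = base frame: x ahead of the robot, y to its left, z up, the work surface at z = 0. Lengths are in m, angles in rad, forces in N, time in s.
With the tool pointing down it reaches from about 0.325 to 0.875 m from the base axis. Payload 4.4 kg.
Tool frame: the origin (TCP) lies at the very end of the fingers, on their centre line; the grasp point (between the pads) lies 19 mm behind it; z points along the fingers, x is the direction in which the jaws open and shut, and the axes are right-handed (so a half turn about z gives the same grasp; the last joint's range is limited). The gripper opens to 85 mm and grips with 20 to 120 N. Pads are 22 mm wide; open, the fingers measure 114 mm over their backs; the gripper's body (76 mm by 85 mm) begins 54 mm behind the grasp point. The pads swing forward as they close: fully open they stand 13 mm farther back than shut.
Start: joints at [-1.448, 0.207, 1.542, -0, 1.393, -0.15], TCP at [0.155, -0.554, 0.231] pointing down, gripper open.
Joint ranges: [-2.73, 2.73], [-0.86, 2.22], [0.23, 2.46], [-1.11, 4.25], [0.08, 2.63], [-2.82, 2.82]. Speed limits (rad/s): [2.79, 2.79, 3.14, 3.14, 3.14, 3.14].

### API

Orientations are given as [roll, pitch, yaw] about the fixed x, y, z axes, in that order (R = Rz(yaw) Ry(pitch) Rx(roll)).
In Python, from cell import monitor, imaging, job gives the robot as it stands.
- The arm moves only by the tool apply_moves, never from a script. Its argument "deltas" is a list that holds one entry, the list of rows, each a list of 4 numbers: the shift along the world's x, y, z in mm, then the turn about the world's z in rad. In form: [[[x, y, z, yaw], ...]]. A call has 1 to 10 rows; each row shifts and turns the pose as measured when the row begins; what a row does not reach is not made up. A row lasts 1/12 s, in which the tool goes at most 41.7 mm and 7.16 degrees, less where a joint would pass 70% of its speed; a pose out of reach is approached as far as the arm can. A call is refused whole if a number of a shift passes 41.7 or a number of a turn 0.125, either way. A call with a gripper value outside its range is refused whole. "fingers" is the opening, from 0 (shut) to 1 (fully open), set as the call begins (left out, the last holds). The fingers move at their own pace and stop on an object; the grip force is fixed at half the most. Time passes only in rows, so rows that do not move let the fingers close. It gives the time, the measured TCP pose, the force and the opening at its end, in the units of the state.
- monitor.state(): the state, without advancing time (a new reading comes with each control period).
- imaging.get_image(name): name is "side" or "top"; returns the picture (400x640x3 uint8, red, green, blue); there is no depth.
- imaging.camera_params(name): a dict with "fovy" (degrees; the focal length in pixels is half the picture's height over the tangent of half this angle, whatever the lens; pixels are square), "cx", "cy" (the principal point, pixels), "R" (3x3) and "t" (3): a world point X has camera coordinates R X + t. Camera axes: x right, y down, z forward; pixel columns grow to the right and rows downward; lengths in m; the calibration is good to about 2 mm. A picture is of the moment at which its call begins. camera_params takes no time and is no camera call.
- job.sign_off(): hands the job in, once; it reports no verdict.
The state is a dict: "clock": time; "joint_positions": joint angles; "joint_velocities": joint speeds; "tau": joint torques, N m; "tool_pos": TCP position; "eef_rot": TCP orientation; "ft_force": force on the tool from outside, world axes, zero at the start; "torque": the same for the moment, N m; "width": opening from 0.0 (shut) to 1.0 (fully open).
Only numpy, scipy, OpenCV 4.12 (cv2) and the standard library are available. Lean on these libraries where they do the work, as an engineer would, in place of code of your own. Each camera call takes 0.05 s, during which the arm holds its last target.

## Working session

There is one attempt and no reset: what is moved stays moved. The work goes in short steps, Python scripts to look and compute and a tool call to move; the robot and the scene stay as the last step left them, time stands still between calls to the robot, and variables do not carry over. Pictures are saved under pics/ and viewed, and the job is handed in when it is done.

Besides the shell and the picture viewer there is one more tool, called after "Request:" in YAML: its name, and indented under it one key for each argument. apply_moves: Moves the arm, as the interface text tells. Its arguments: {"type":"object","properties":{"deltas":{"type":"array","items":{"type":"array","items":{"type":"array","items":{"type":"number"}}}},"fingers":{"type":"number"}},"required":["deltas"]}

```bash
mkdir -p pics; cat > h.py <<'E'
import numpy as np,cv2
from cell import monitor,imaging,job
def snap(n,f):
    im=imaging.get_image(n); cv2.imwrite(f'pics/{f}.png',np.ascontiguousarray(im[:,:,::-1])); return im
def cam(n):
    c=imaging.camera_params(n); f=200/np.tan(np.radians(c['fovy'])/2)
    return f,c['cx'],c['cy'],np.array(c['R']),np.array(c['t'])
def back(n,u,v,z):
    f,cx,cy,R,t=cam(n); d=R.T@np.array([(u-cx)/f,(v-cy)/f,1]); o=-R.T@t
    return o+d*(z-o[2])/d[2]
def proj(n,X):
    f,cx,cy,R,t=cam(n); p=R@np.array(X)+t; return f*p[0]/p[2]+cx,f*p[1]/p[2]+cy
E
python3 - <<'E'
from h import *
for n in('top','side'):
    snap(n,n+'0'); c=imaging.camera_params(n); print(n,{k:np.round(v,3).tolist() if not isinstance(v,str) else v for k,v in c.items()}, -np.array(c['R']).T@np.array(c['t']))
print(monitor.state())
E
```

```text
top {'fovy': 57.668, 'cx': 318.227, 'cy': 197.244, 'R': [[-0.016, -1.0, -0.012], [-0.998, 0.017, -0.062], [0.062, 0.011, -0.998]], 't': [0.012, 0.527, 0.961]} [ 0.46609764 -0.00766596  0.99148815]
side {'fovy': 44.068, 'cx': 319.366, 'cy': 197.424, 'R': [[-0.963, -0.27, -0.005], [-0.196, 0.711, -0.675], [0.186, -0.649, -0.738]], 't': [0.492, 0.143, 1.076]} [0.30202926 0.72947772 0.89269716]
{'clock': 0.1, 'joint_positions': array([-1.44850693e+00,  2.07367496e-01,  1.54281855e+00, -5.29115024e-06,
        1.39349807e+00, -1.50490722e-01]), 'joint_velocities': array([ 0.00169545, -0.00134661, -0.0038838 ,  0.00045892, -0.00164133,
       -0.00113804]), 'tau': array([-7.19580385e-05, -3.84089649e+01, -2.92548215e+01, -2.25689428e-04,
        4.81877752e-03,  5.78735524e-06]), 'tool_pos': array([ 0.15481873, -0.55305386,  0.23021976]), 'eef_rot': array([-3.14128424e+00,  2.06860841e-03, -1.29801495e+00]), 'ft_force': array([-0.18602211,  0.46322664,  0.46646193]), 'torque': array([ 0.04323127, -0.01453365, -0.0445802 ]), 'width': 1.004449008884534}
```

View pics/top0.png

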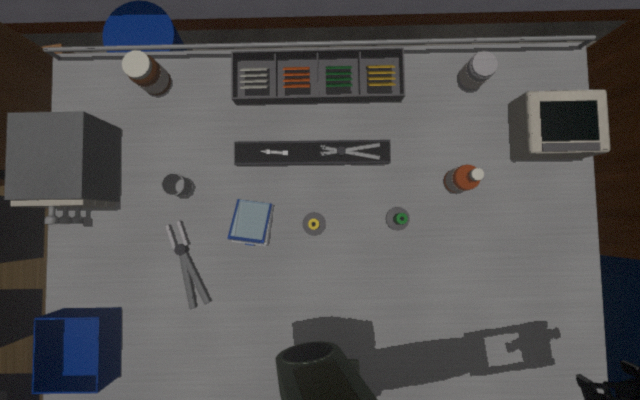

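View pics/side0.png

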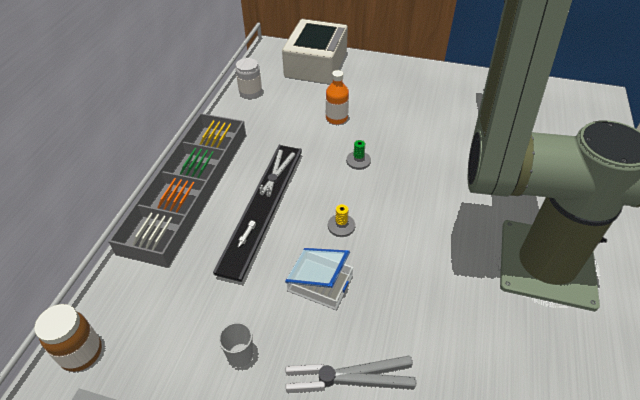

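```bash
python3 - <<'E'
import cv2
a=cv2.imread('pics/top0.png');b=cv2.imread('pics/side0.png')
def c(im,x,y,w,h,s,n): cv2.imwrite(f'pics/{n}.png',cv2.resize(im[y:y+h,x:x+w],None,fx=s,fy=s,interpolation=cv2.INTER_CUBIC))
c(a,220,130,190,120,4,'c1'); c(b,210,130,170,180,3,'c2'); c(a,250,140,50,25,14,'c3');c(b,230,210,40,45,13,'c4')
E
```

```text
(no output)
```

View pics/c1.png

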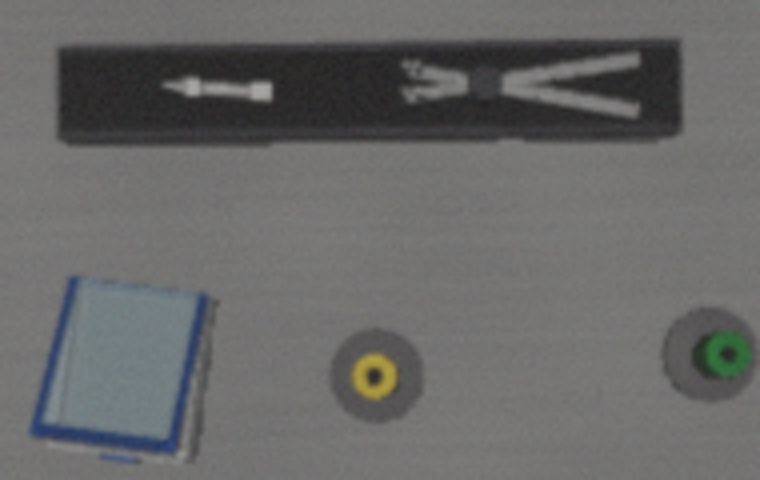

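View pics/c2.png

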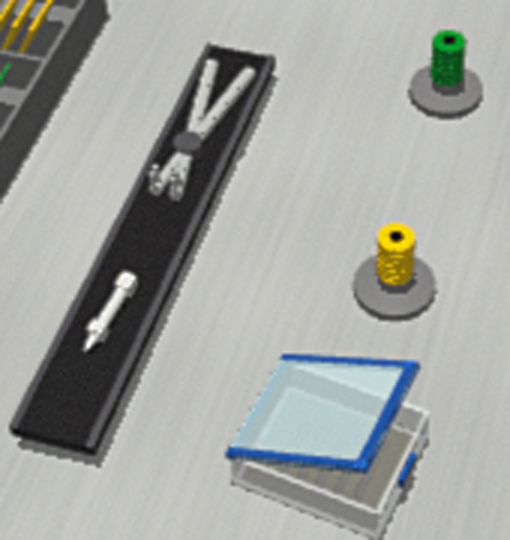

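View pics/c3.png

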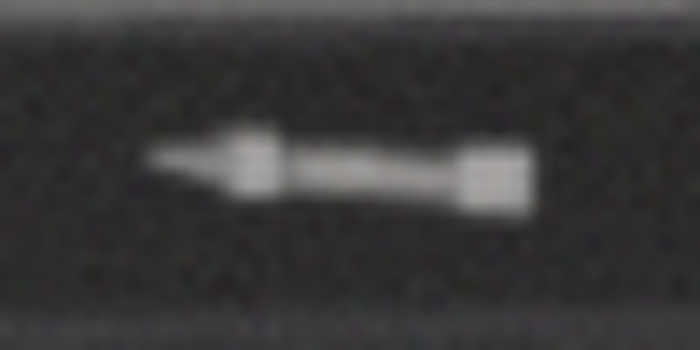

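View pics/c4.png

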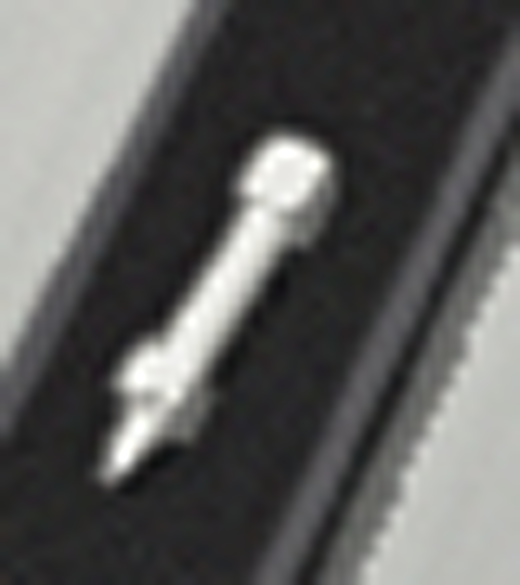

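```bash
cat >> h.py <<'E'
def tri(a,b):
    A=[];B=[]
    for n,(u,v) in(('top',a),('side',b)):
        f,cx,cy,R,t=cam(n)
        for r,q in((0,(u-cx)/f),(1,(v-cy)/f)):
            A.append(R[r]-q*R[2]);B.append(q*t[2]-t[r])
    x,res,_,_=np.linalg.lstsq(np.array(A),np.array(B),rcond=None); return x,res
E
python3 - <<'E'
from h import *
np.set_printoptions(precision=4,suppress=True)
c1=lambda x,y:(220+x/4-.4,130+y/4-.4); c2=lambda x,y:(210+x/3-.35,130+y/3-.35)
c3=lambda x,y:(250+x/14-.46,140+y/14-.46); c4=lambda x,y:(230+x/13-.46,210+y/13-.46)
print('pin mid',back('top',*c3(369,170),.0345),back('side',*c4(226,285),.0345))
print('tip',back('top',*c3(150,157),.03),'tail',back('top',*c3(533,182),.032))
print('side tip',back('side',*c4(105,480),.03))
print('green',tri(c1(728,353),c2(449,38)),back('top',*c1(728,353),.062),back('side',*c2(449,38),.062),'foot',back('top',*c1(709,354),.01))
print('yellow',back('top',*c1(374,376),.062),back('side',*c2(396,236),.062))
for n,a,b in(('h+y',(72,278),(228,455)),('h-y',(208,294),(281,357)),('f+y',(33,433),(365,467)),('f-y',(176,452),(417,363))): print(n,tri(c1(*a),c2(*b)))
print('elastr',back('top',*c1(405,70),.05),back('top',*c1(640,110),.03))
E
```

```text
pin mid [0.6492 0.1134 0.0345] [0.6455 0.1159 0.0345]
tip [0.6533 0.1559 0.03  ] tail [0.6468 0.0825 0.032 ]
side tip [0.6516 0.157  0.03  ]
green (array([ 0.4663, -0.2094,  0.0624]), array([0.])) [ 0.4678 -0.2092  0.062 ] [ 0.4649 -0.2102  0.062 ] foot [ 0.4674 -0.2077  0.01  ]
yellow [0.4568 0.0165 0.062 ] [0.4546 0.0175 0.062 ]
h+y (array([0.5233, 0.2159, 0.0337]), array([0.]))
h-y (array([0.5121, 0.1263, 0.0323]), array([0.]))
f+y (array([0.4239, 0.2295, 0.0812]), array([0.]))
f-y (array([0.4109, 0.1403, 0.0802]), array([0.]))
elastr [ 0.6562 -0.0065  0.05  ] [ 0.6304 -0.1626  0.03  ]
```

Request:
apply_moves:
  deltas:
    - [[20, 28, 0, 0], [20, 28, 0, 0], [20, 28, 0, 0], [20, 28, 0, 0], [20, 28, 0, 0], [20, 28, 0, 0], [20, 28, 0, 0], [20, 28, 0, 0], [20, 28, 0, 0], [20, 28, 0, 0]]
  fingers: 0

```text
clock: 0.93
tool_pos: [0.3544, -0.2627, 0.2242]
eef_rot: [3.139, 0.009, -1.313]
ft_force: [1.4, -0.0, 0.1]
width: 0.001
```

Request:
apply_moves:
  deltas:
    - [[24, 31, 0, 0], [24, 31, 0, 0], [24, 31, 0, 0], [24, 31, 0, 0], [24, 31, 0, 0], [24, 31, 0, 0], [24, 31, 0, 0], [24, 31, 0, 0], [24, 31, 0, 0], [24, 31, 0, 0]]

```text
clock: 1.77
tool_pos: [0.5988, 0.0669, 0.2203]
eef_rot: [3.134, 0.01, -1.313]
ft_force: [0.4, -0.5, 0.7]
width: -0.001
```

Request:
apply_moves:
  deltas:
    - [[20, 25, -10, -0.06], [15, 20, -20, -0.05], [5, 5, -30, -0.03], [0, 0, -30, 0], [0, 0, -20, 0], [0, 0, 0, 0], [0, 0, 0, 0]]

```text
clock: 2.35
tool_pos: [0.6433, 0.1308, 0.1035]
eef_rot: [3.136, 0.012, -1.448]
ft_force: [-0.2, 0.5, 0.4]
width: 0.0
```

Request:
apply_moves:
  deltas:
    - [[4, -16, -15, -0.04], [0, 0, -20, 0], [0, 0, -10, 0], [0, 0, 0, 0]]

```text
clock: 2.68
tool_pos: [0.6507, 0.1114, 0.061]
eef_rot: [-3.139, 0.011, -1.494]
ft_force: [-0.7, -0.6, -0.0]
width: 0.001
```

```bash
python3 - <<'E'
from h import *
b=snap('side','s1');a=snap('top','t1')
print(monitor.state()['tool_pos'],monitor.state()['ft_force'])
o=np.hstack([cv2.resize(b[185:265,200:300],None,fx=4,fy=4),cv2.resize(a[110:190,230:330],None,fx=4,fy=4)])[:,:,::-1]
cv2.imwrite('pics/c5.png',o)
E
```

```text
[0.65181831 0.11192391 0.06295673] [0.92183987 0.40978667 0.34187461]
```

View pics/c5.png

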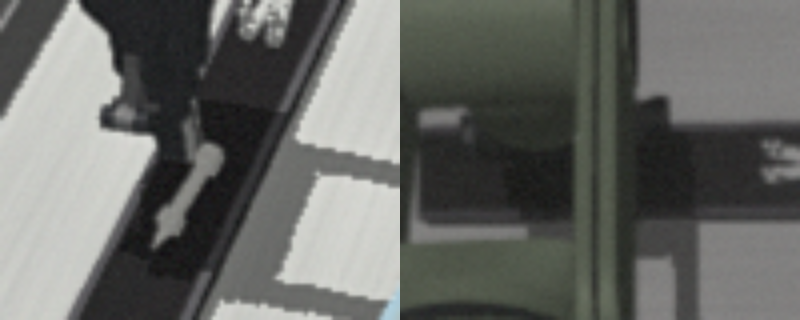

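```bash
python3 - <<'E'
from h import *
print(proj('side',[.6518,.1119,.062]),proj('side',[.6475,.1145,.0345]))
E
```

```text
(np.float64(243.47716641764413), np.float64(221.61064949705602)) (np.float64(246.3227737764796), np.float64(230.7961881499295))
```

Request:
apply_moves:
  deltas:
    - [[-3, 2, -8, 0], [0, 0, -6, 0], [0, 0, -3, 0], [0, 0, 0, 0]]

```text
clock: 3.12
tool_pos: [0.6518, 0.1139, 0.0494]
eef_rot: [-3.128, 0.011, -1.494]
ft_force: [-0.8, 0.6, -0.7]
width: -0.002
```

Request:
apply_moves:
  deltas:
    - [[-3, 0, -4, 0], [0, 0, -3, 0], [0, 0, -2, 0], [0, 0, 0, 0], [0, 0, 0, 0]]

```text
clock: 3.53
tool_pos: [0.6488, 0.1145, 0.0402]
eef_rot: [-3.127, 0.011, -1.493]
ft_force: [-0.2, 0.5, 0.6]
width: -0.003
```

```bash
python3 - <<'E'
from h import *
b=snap('side','s2')
print(monitor.state()['tool_pos'],monitor.state()['ft_force'])
cv2.imwrite('pics/c6.png',cv2.resize(b[195:255,220:290],None,fx=8,fy=8,interpolation=cv2.INTER_CUBIC)[:,:,::-1])
E
```

```text
[0.64877087 0.11442131 0.04012574] [ 0.43412967  0.11067719 -0.67829396]
```

View pics/c6.png

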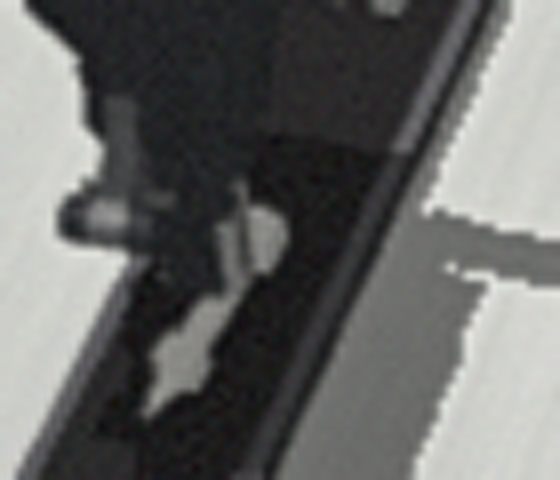

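Request:
apply_moves:
  deltas:
    - [[0, 0, -2, 0], [0, 0, -2, 0], [0, 0, -1, 0]]

```text
clock: 3.83
tool_pos: [0.6494, 0.1145, 0.0354]
eef_rot: [-3.126, 0.011, -1.493]
ft_force: [-0.4, -0.3, -1.0]
width: 0.001
```

Request:
apply_moves:
  deltas:
    - [[0, 0, -1, 0], [0, 0, -1, 0]]

```text
clock: 4.0
tool_pos: [0.6496, 0.1144, 0.0339]
eef_rot: [-3.126, 0.011, -1.493]
ft_force: [-1.5, 1.2, 5.2]
width: 0.001
```

Request:
apply_moves:
  deltas:
    - [[0, 0, 0, 0], [0, 0, 0, 0]]

```text
clock: 4.17
tool_pos: [0.6497, 0.1145, 0.0347]
eef_rot: [-3.126, 0.011, -1.493]
ft_force: [-0.4, -0.4, 2.0]
width: -0.001
```

Request:
apply_moves:
  deltas:
    - [[0, 0, -1, 0], [0, 0, -1, 0], [0, 0, 0, 0]]

```text
clock: 4.42
tool_pos: [0.6498, 0.1145, 0.0338]
eef_rot: [-3.126, 0.01, -1.493]
ft_force: [-3.0, -0.4, 4.6]
width: 0.003
```

Request:
apply_moves:
  deltas:
    - [[0, 0, 5, 0], [0, 0, 15, 0], [0, 0, 30, 0], [0, 0, 35, 0], [0, 0, 35, 0], [0, 0, 10, 0]]

```text
clock: 4.92
tool_pos: [0.6448, 0.1141, 0.1639]
eef_rot: [-3.136, 0.011, -1.494]
ft_force: [1.5, 0.5, 1.0]
width: -0.005
```

Request:
apply_moves:
  deltas:
    - [[-18, -32, 0, 0], [-18, -32, 0, 0], [-18, -32, 0, 0], [-18, -32, 0, 0], [-18, -32, 0, 0], [-18, -32, 0, 0], [-18, -32, 0, 0], [-18, -32, 0, 0], [-18, -32, 0, 0], [-12, -20, 0, 0]]

```text
clock: 5.75
tool_pos: [0.4706, -0.1995, 0.1765]
eef_rot: [-3.108, 0.006, -1.48]
ft_force: [0.7, 0.1, -0.4]
width: 0.002
```

Request:
apply_moves:
  deltas:
    - [[0, 0, 0, 0], [0, 0, 0, 0]]

```text
clock: 5.92
tool_pos: [0.4682, -0.2042, 0.1771]
eef_rot: [-3.107, 0.004, -1.488]
ft_force: [0.8, 0.1, 0.1]
width: 0.001
```

Move above green, checking that the pin was not displaced.

Request:
apply_moves:
  deltas:
    - [[-2, -5, -30, 0], [0, 0, -30, 0], [0, 0, -25, 0], [0, 0, -8, 0], [0, 0, 0, 0], [0, 0, 0, 0]]

```text
clock: 6.42
tool_pos: [0.4714, -0.2067, 0.0851]
eef_rot: [-3.098, -0.001, -1.484]
ft_force: [0.2, -0.4, -0.3]
width: 0.001
```

```bash
python3 - <<'E'
from h import *
b=snap('side','s3'); b0=cv2.imread('pics/side0.png')[:,:,::-1]
s=monitor.state();print(s['tool_pos'],s['ft_force'])
print(proj('side',s['tool_pos']),proj('side',[.4663,-.2095,.062]))
r=lambda im,x,y,w,h:cv2.resize(im[y:y+h,x:x+w],None,fx=5,fy=5,interpolation=cv2.INTER_CUBIC)
cv2.imwrite('pics/c7.png',np.hstack([r(b,325,100,70,80),r(b,225,200,40,80),r(b0,225,200,40,80)])[:,:,::-1])
E
```

```text
[ 0.47162646 -0.20688439  0.08551198] [0.30550885 0.38648711 0.2911176 ]
(np.float64(356.9120862207543), np.float64(135.5689186730138)) (np.float64(358.7205858605666), np.float64(142.39810876922652))
```

View pics/c7.png

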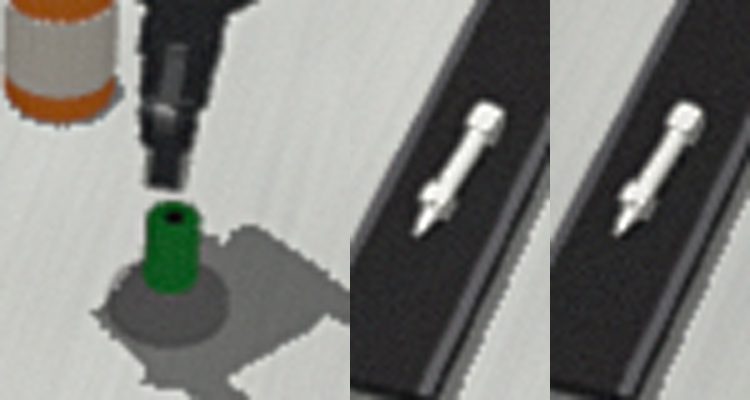

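Pin has not moved. The fingertip is ~23 mm above the green stack and slightly to +x; I correct and descend.

Request:
apply_moves:
  deltas:
    - [[-5, -3, -8, 0], [0, 0, -6, 0], [0, 0, -3, 0], [0, 0, 0, 0]]

```text
clock: 6.8
tool_pos: [0.47, -0.2115, 0.0718]
eef_rot: [-3.09, -0.007, -1.482]
ft_force: [0.7, 0.5, -0.1]
width: 0.003
```

Request:
apply_moves:
  deltas:
    - [[0, 0, -2, 0], [0, 0, -2, 0], [0, 0, -1, 0]]

```text
clock: 7.05
tool_pos: [0.4709, -0.2123, 0.0676]
eef_rot: [-3.088, -0.009, -1.483]
ft_force: [-0.7, 0.2, 1.0]
width: 0.002
```

Request:
apply_moves:
  deltas:
    - [[-3, 2, -2, 0], [-1, 0, -2, 0], [0, 0, -1, 0], [0, 0, 0, 0]]

```text
clock: 7.38
tool_pos: [0.4666, -0.2103, 0.0622]
eef_rot: [-3.088, -0.009, -1.483]
ft_force: [-0.5, -1.0, 1.2]
width: -0.001
```

Request:
apply_moves:
  deltas:
    - [[0, 0, -2, 0], [0, 0, -1, 0], [0, 0, 0, 0]]

```text
clock: 7.63
tool_pos: [0.4668, -0.2104, 0.0595]
eef_rot: [-3.087, -0.009, -1.483]
ft_force: [-1.0, 0.6, 2.8]
width: 0.005
```

Request:
apply_moves:
  deltas:
    - [[0, 0, -1, 0], [0, 0, -1, 0], [0, 0, 0, 0]]

```text
clock: 7.88
tool_pos: [0.4668, -0.2104, 0.0579]
eef_rot: [-3.088, -0.009, -1.483]
ft_force: [-1.3, 1.6, 3.7]
width: -0.002
```

Request:
apply_moves:
  deltas:
    - [[0, 0, 5, 0], [0, 0, 15, 0], [0, 0, 30, 0], [0, 0, 35, 0], [0, 0, 10, 0], [0, 0, 0, 0]]

```text
clock: 8.38
tool_pos: [0.4648, -0.2091, 0.1546]
eef_rot: [-3.091, -0.006, -1.483]
ft_force: [0.1, -0.3, 0.4]
width: -0.002
```

Request:
apply_moves:
  deltas:
    - [[-1.5, 39, 0, 0], [-1.5, 39, 0, 0], [-1.5, 39, 0, 0], [-1.5, 39, 0, 0], [-1.5, 39, 0, 0], [-1.5, 39, 0, 0], [-1.5, 39, 0, 0], [-1.5, 39, 0, 0], [-1.5, 39, 0, 0], [-1, 30, 0, 0]]

```text
clock: 9.22
tool_pos: [0.4439, 0.1789, 0.1469]
eef_rot: [-3.094, -0.011, -1.5]
ft_force: [-0.1, -0.1, -0.1]
width: 0.003
```

Request:
apply_moves:
  deltas:
    - [[0, 0, 0, 0], [0, 0, 0, 0]]

```text
clock: 9.38
tool_pos: [0.4412, 0.1846, 0.1443]
eef_rot: [-3.098, -0.01, -1.491]
ft_force: [-0.0, -0.7, -1.0]
width: -0.001
```

```bash
python3 - <<'E'
from h import *
b=snap('side','s4')
s=monitor.state();print(s['tool_pos'],s['ft_force'])
cv2.imwrite('pics/c8.png',cv2.resize(b[120:320,200:400],None,fx=3,fy=3,interpolation=cv2.INTER_CUBIC)[:,:,::-1])
E
```

```text
[0.44100173 0.1841762  0.14409467] [-0.1365295   0.79291328  0.50169936]
```

View pics/c8.png

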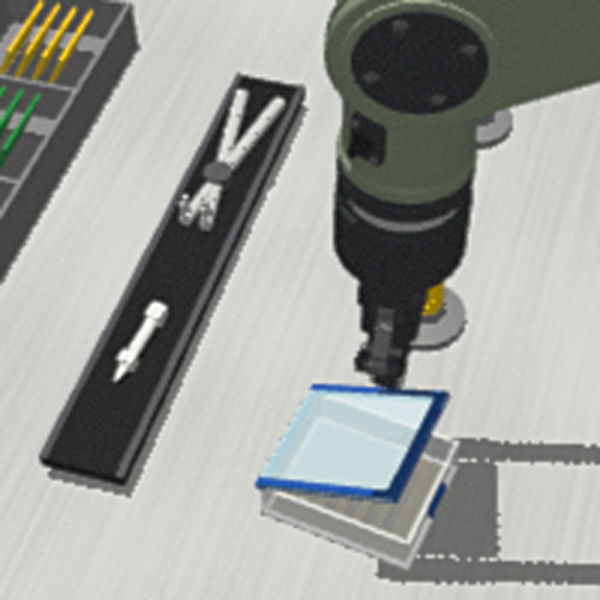

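Request:
apply_moves:
  deltas:
    - [[6, -2, -20, 0], [2, 0, -20, 0], [0, 0, -12, 0], [0, 0, -4, 0], [0, 0, 0, 0]]

```text
clock: 9.85
tool_pos: [0.4497, 0.1758, 0.0845]
eef_rot: [-3.099, -0.011, -1.499]
ft_force: [0.2, 0.0, -0.3]
width: -0.004
```

Request:
apply_moves:
  deltas:
    - [[0, 0, -3, 0], [0, 0, -3, 0], [0, 0, -3, 0], [0, 0, -2, 0]]

```text
clock: 10.18
tool_pos: [0.4514, 0.1734, 0.0743]
eef_rot: [-3.097, -0.012, -1.504]
ft_force: [0.9, 0.9, 0.6]
width: 0.001
```

Request:
apply_moves:
  deltas:
    - [[-2, 5, -3, 0], [0, 1, -3, 0], [0, 0, -3, 0], [0, 0, -3, 0], [0, 0, -3, 0]]

```text
clock: 10.6
tool_pos: [0.4509, 0.1808, 0.0599]
eef_rot: [-3.092, -0.011, -1.503]
ft_force: [-0.5, -0.4, 0.8]
width: 0.002
```

Request:
apply_moves:
  deltas:
    - [[0, 0, -3, 0], [0, 0, -3, 0], [0, 0, -3, 0]]

```text
clock: 10.85
tool_pos: [0.4507, 0.1811, 0.0499]
eef_rot: [-3.092, -0.011, -1.502]
ft_force: [-0.5, -1.1, 0.7]
width: -0.0
```

Request:
apply_moves:
  deltas:
    - [[0, 0, -3, 0], [0, 0, -3, 0], [0, 0, -1.5, 0], [0, 0, -1, 0]]

```text
clock: 11.18
tool_pos: [0.4502, 0.181, 0.0396]
eef_rot: [-3.094, -0.011, -1.503]
ft_force: [-0.3, 0.1, 0.8]
width: -0.005
```

Request:
apply_moves:
  deltas:
    - [[0, 0, -1, 0], [0, 0, 0, 0]]

```text
clock: 11.35
tool_pos: [0.4502, 0.181, 0.0393]
eef_rot: [-3.095, -0.011, -1.503]
ft_force: [-1.0, -0.9, 2.7]
width: -0.003
```

Request:
apply_moves:
  deltas:
    - [[0, 0, -1, 0], [0, 0, -0.5, 0]]

```text
clock: 11.52
tool_pos: [0.4502, 0.181, 0.0391]
eef_rot: [-3.095, -0.011, -1.502]
ft_force: [-2.5, -0.6, 6.4]
width: 0.001
```

Request:
apply_moves:
  deltas:
    - [[0, 0, -0.7, 0], [0, 0, -0.7, 0], [0, 0, -0.7, 0], [0, 0, -0.7, 0]]

```text
clock: 11.85
tool_pos: [0.4502, 0.1811, 0.0391]
eef_rot: [-3.096, -0.012, -1.502]
ft_force: [-2.5, -0.7, 7.6]
width: 0.001
```

Request:
apply_moves:
  deltas:
    - [[0, 0, 5, 0], [0, 0, 15, 0], [0, 0, 35, 0], [0, 0, 40, 0], [0, 0, 40, 0], [-10, 0, 35, 0], [-20, 0, 20, 0], [-20, 0, 0, 0], [0, 0, 0, 0], [0, 0, 0, 0]]

```text
clock: 12.68
tool_pos: [0.3972, 0.1799, 0.24]
eef_rot: [-3.091, -0.011, -1.503]
ft_force: [0.2, -0.9, 0.2]
width: 0.001
```

```bash
python3 - <<'E'
from h import *
b=snap('side','s5');a=snap('top','t5')
s=monitor.state();print(s['clock'],s['tool_pos'],s['ft_force'])
cv2.imwrite('pics/c9.png',cv2.resize(b[110:310,200:400],None,fx=3,fy=3,interpolation=cv2.INTER_CUBIC)[:,:,::-1])
E
```

```text
12.7833 [0.39672899 0.17966147 0.23860036] [-0.42983307 -0.43519693 -0.53258142]
```

View pics/c9.png

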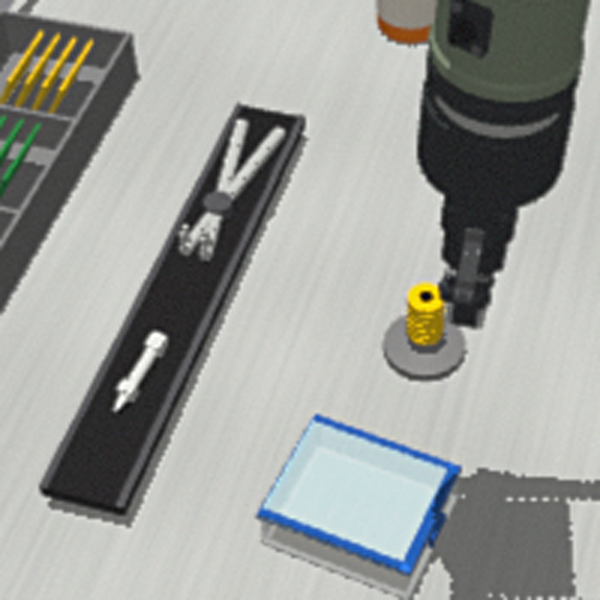

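View pics/t5.png

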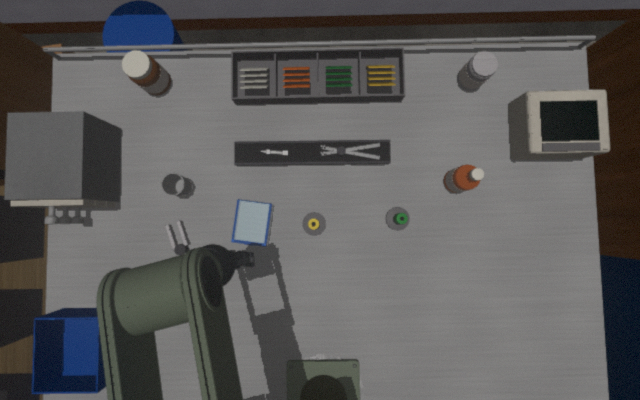

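```bash
python3 -c "
from h import *
print(job.sign_off())"
```

```text
the job is handed in; nothing more can be done
None
```

I touched the pin, then the green stack, then pushed the lid shut, in that order, and handed the job in at about 12.8 s. The hand was clear at 0.24 m height. `sign_off` reports no verdict, so the results below are from my own readings.

- **Pin:** the highest force I read was about 5 N. The pictures from before and after show it in the same place.
- **Green stack:** I read up to about 4 N, with the fingertip going down to z = 0.058 m, about 4 mm below the stack's resting top. In the last top picture the stack looks the same as at the start. The side view of it was hidden by the arm, so I did not measure that it came all the way back up.
- **Lid:** I pressed it against a firm stop at about 7.6 N with the fingertip at z = 0.039 m, which matches the shut height. The last pictures show it flat.
- **Everything else:** the yellow stack, elastrator, cup and bottle look unmoved in the last pictures. The applicator was partly hidden by the arm, but the hand never came down near it.

Force readings carry about 1 N of noise and position readings about 1 to 2 mm. The tool also drifted to about 3° off vertical during the moves, which did no visible harm. No check failed or disagreed.

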